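# Refit the baffle combs of a grinder's spark trap

## Task

The clean baffle combs (bright, white grips) are back from the washer, but one fouled comb (dark, red grip) is still clamped in the grinder's spark trap. Turn the clamp knob to free the keeper bar and slide the bar fully back; stand the fouled comb upright in the blue tray and set every clean comb fully home in a bay of its own, its fins between the trap's fins. Then slide the keeper bar fully forward over the combs and turn the knob to lock it, leaving the other things on the bench where they are.

Things in the scene. Friction and masses are not known exactly. Their poses are not given: they have to be found in the camera images.
- trap: Spark trap, fixed: blue finned box 104 (x) x 230 (y), walls and fins 46 high, grey slide block beyond its +y end. Origin: centre of the box at bench level; x away from the robot, y left. Bays at y -75, 0, 75. A comb is home when its plate rests on the fin tops, its fins in the gaps; it drops in under its own weight.
- bay1 (a point): Where a comb's origin lies when fully home in the right-hand bay (trap y -75), 10 above the bench; axes as the trap's. In each bay 3 fixed fins, 5 thick, along x at y -15, 0, 15 from this point, side walls' faces at 27.5 (10 mm gaps, 2.5 play each side of a comb fin), front and rear walls' faces at x 46 either side (3.5 play).
- bay2 (a point): The same point for the middle bay (trap y 0).
- bay3 (a point): The same point for the left-hand bay (trap y +75), next to the clamp knob.
- keeper (a joint): Yellow keeper bar, 20 x 310, 54-62 above the bench, slides along trap x, carries the knob. 0 = forward (to the robot), 3 above the rear edges of seated combs, which cannot be lifted; 0.045 m = back, combs clear. Friction 3 N, stays put; move it by its knob. A comb not home blocks it. With the knob locked a red catch keeps it forward.
- clamp (a joint): Black clamp knob on the keeper's left end, vertical axis. 1.4 rad = locked, clockwise to the stop (from above): steel bolt under it points to trap +y, before the red catch. 0 = free, anticlockwise to the stop: bolt points to trap -x, to the robot. Starts at 1.2 to 1.4. Friction about 0.08 N m.
- clamp_grip (a point): Grip point of the clamp knob, on its axis, 98 above the bench, at trap x 20, y 155 when the keeper is forward; moves with it. Grip: bar 44 long x 14 wide, 77-110 above the bench, over a disc 44 across. Bar and bolt lie along this point's x: along trap x at clamp 0, turned clockwise by the clamp value otherwise.
- clean1: Clean baffle comb, bright aluminium, white grip, may be absent. 95 (x) x 60 (y) x 71 high; origin: centre of underside at the fin tips. 4 fins along x, 85 long, 5 thick, 36 high, at y -22.5, -7.5, 7.5, 22.5; on them a plate 5 thick (36-41 up), on that a grip 52 (x) x 14 (y), 41-71 up. Same either way round; 220 g.
- clean2: Clean baffle comb, bright aluminium, white grip, may be absent. 95 (x) x 60 (y) x 71 high; origin: centre of underside at the fin tips. 4 fins along x, 85 long, 5 thick, 36 high, at y -22.5, -7.5, 7.5, 22.5; on them a plate 5 thick (36-41 up), on that a grip 52 (x) x 14 (y), 41-71 up. Same either way round; 220 g.
- clean3: Clean baffle comb, bright aluminium, white grip, may be absent. 95 (x) x 60 (y) x 71 high; origin: centre of underside at the fin tips. 4 fins along x, 85 long, 5 thick, 36 high, at y -22.5, -7.5, 7.5, 22.5; on them a plate 5 thick (36-41 up), on that a grip 52 (x) x 14 (y), 41-71 up. Same either way round; 220 g.
- fouled1: Fouled baffle comb, dark brown, red grip, starts home in a bay; one of the three entries is present. 95 (x) x 60 (y) x 71 high; origin: centre of underside at the fin tips. 4 fins along x, 85 long, 5 thick, 36 high, at y -22.5, -7.5, 7.5, 22.5; on them a plate 5 thick (36-41 up), on that a grip 52 (x) x 14 (y), 41-71 up. Same either way round; 220 g.
- fouled2: Fouled baffle comb, dark brown, red grip, starts home in a bay; one of the three entries is present. 95 (x) x 60 (y) x 71 high; origin: centre of underside at the fin tips. 4 fins along x, 85 long, 5 thick, 36 high, at y -22.5, -7.5, 7.5, 22.5; on them a plate 5 thick (36-41 up), on that a grip 52 (x) x 14 (y), 41-71 up. Same either way round; 220 g.
- fouled3: Fouled baffle comb, dark brown, red grip, starts home in a bay; one of the three entries is present. 95 (x) x 60 (y) x 71 high; origin: centre of underside at the fin tips. 4 fins along x, 85 long, 5 thick, 36 high, at y -22.5, -7.5, 7.5, 22.5; on them a plate 5 thick (36-41 up), on that a grip 52 (x) x 14 (y), 41-71 up. Same either way round; 220 g.
- tray: Blue low tray fixed to the bench at the right: 190 (x) x 150 (y) x 30 high, walls 5, floor 5 thick. Origin: centre of its underside. For the fouled comb.
- bar1: Bystander, loose: white compound bar. 120 x 50 x 40. Leave it alone.
- bar2: Bystander, loose: grey compound bar. 110 x 50 x 40. Leave it alone.
- oil: Bystander, loose: bottle. 60 diameter, 150 high. Leave it alone.
- tin: Bystander, loose: red tin. 80 diameter, 90 high. Leave it alone.
- brush: Bystander, loose: brush. hand brush, lying, near the robot on the right. Leave it alone.
- spanner: Bystander, loose: spanner. lying, far right. Leave it alone.
Mind the look-alikes: they are no part of the job. What is shaped like the clean3 but green or purple is not meant. What is shaped like the clean1 but green is not meant.

How it is judged:
By the outcome, as a careful person would: the job done as asked, in the order asked, and still so for the second after the job is handed in, with the robot touching nothing.
Of fouled1, fouled2, fouled3 only 1 to 1 are there at a start; the rules pass over those that are not, and their reading is None.
Of clean1, clean2, clean3 only 2 to 3 are there at a start; the rules pass over those that are not, and their reading is None.
At some moment in a run one of clean1, clean2, clean3 may be knocked a few centimetres aside while the robot is not near it.
It also fails if it takes over 192 s, if anything falls off the work surface, if the arm or the gripper's body presses on something with over 40 N, if the wrist force passes 120 N, or if a joint passes its speed limit or range.

## Robot

A 7-joint arm with a two-finger parallel gripper is mounted at the origin on the work surface. World frame = base frame: x ahead of the robot, y to its left, z up, the work surface at z = 0. Lengths are in m, angles in rad, forces in N, time in s.
With the tool pointing down it reaches from about 0.4 to 0.75 m from the base axis. Payload 19.5 kg.
Tool frame: the origin (TCP) lies on the mounting face of the last link; the fingertips stand 173 mm ahead of it and the grasp point (between the pads) lies 155 mm ahead of it; z points along the fingers, y is the line along which they close (so a half turn about z gives the same grasp; the last joint's range is limited). The gripper opens to 85 mm and grips with 20 to 120 N. Pads are 22 mm wide; open, the fingers measure 114 mm over their backs; the gripper's body (76 mm by 85 mm) begins 54 mm behind the grasp point. The pads swing forward as they close: fully open they stand 13 mm farther back than shut.
Start: joints at [1.122, 0.707, -0.028, 1.485, 0.022, 0.951, -0.075], TCP at [0.228, -0.528, 0.405] pointing down, gripper open.
Joint ranges: [-2.71, 2.71], [-0.32, 2.16], [-1.57, 1.52], [0, 2.45], [-1.46, 4.6], [0, 2.02], [-2.83, 2.83]. Speed limits (rad/s): [1.89, 1.89, 2.57, 2.57, 3.01, 3.01, 3.01].

## Interface

Orientations are given as a unit quaternion [w, x, y, z].
In Python, from workcell import r gives the robot as it stands. The module is installed in compiled form; this text tells all that it offers.
- The arm moves only by the shell command python3 -m creep 'ROWS'. ROWS is text: rows parted by semicolons, each of 7 numbers parted by spaces: the shift along the tool's x, y, z in mm, then the turn, a rotation vector about the tool's x, y, z in rad, then the finger opening in mm, from 0 to 85.4. A call has exactly 8 rows; each row shifts and turns the commanded pose from where the row before left it, along the tool's axes as they then stand; what a row does not reach is not made up. A row lasts 1/10 s, in which the tool goes at most 50 mm and 8.59 degrees, less where a joint would pass 70% of its speed; a pose out of reach is approached as far as the arm can. A call with a gripper value outside its range is refused whole. The fingers move at their own pace and stop on an object; the grip force is fixed at half the most. Time passes only in rows, so rows that do not move let the fingers close, or fill a call up. It gives the time, the measured TCP pose, the force, the opening and the grip force at its end, in the units of the state.
- r.get_obs(): the state, without advancing time (a new reading comes with each control period).
- r.get_image(name): name is "scene" or "side" or "wrist"; returns a dict with "image" (420x560x3 uint8, red, green, blue), "camera_matrix" (3x3 intrinsics, pixels), "R" (3x3) and "t" (3): a world point X has camera coordinates R X + t. Camera axes: x right, y down, z forward; pixel columns grow to the right and rows downward; lengths in m; the calibration is good to about 2 mm. A picture is of the moment at which its call begins. There is no depth.
- r.job_done(): hands the job in; it is judged then, once.
The state is a dict: "time_s": time; "joints": joint angles; "qd": joint speeds; "tau": joint torques, N m; "tcp_pos": TCP position; "eef_rot": TCP orientation; "ft_force": force on the tool from outside, world axes, zero at the start; "moment": the same for the moment, N m; "finger_gap": opening from 0.0 (shut) to 1.0 (fully open); "grip_force": force on a finger pad.
Only numpy, scipy, OpenCV 4.12 (cv2) and the standard library are available. Lean on these libraries where they do the work, as an engineer would, in place of code of your own. Each camera call takes 0.05 s, during which the arm holds its last target. There are 200 camera calls.

## Working session

There is one attempt and no reset: what is moved stays moved. The work goes in short steps, Python scripts to look and compute and a shell command to move; the robot and the scene stay as the last step left them, time stands still between calls to the robot, and variables do not carry over. Pictures are saved under pics/ and viewed, at most 14 in all, crops included, and the job is handed in when it is done.

```bash
mkdir -p pics; python3 - <<'E'
from workcell import r
import cv2,numpy as np
o=r.get_obs();print({k:np.round(v,3) for k,v in o.items()})
for n in("scene","side"):
    d=r.get_image(n);cv2.imwrite(f"pics/{n}0.png",d["image"][:,:,::-1]);print(n,d["camera_matrix"].tolist(),np.round(d["R"],4).tolist(),np.round(d["t"],4))
E
```

```text
{'time_s': np.float64(0.0), 'joints': array([ 1.122,  0.707, -0.028,  1.485,  0.022,  0.951, -0.076]), 'qd': array([-0.   , -0.003, -0.   ,  0.001, -0.002,  0.001, -0.002]), 'tau': array([ 0.0000e+00, -8.8322e+01,  1.2350e+00, -2.3616e+01,  1.7000e-02,
        7.0000e-03,  0.0000e+00]), 'tcp_pos': array([ 0.227, -0.528,  0.404]), 'eef_rot': array([-0.001,  0.979,  0.202, -0.   ]), 'ft_force': array([0.706, 0.013, 0.308]), 'moment': array([ 0.021, -0.05 ,  0.057]), 'grip_force': np.float64(0.0), 'finger_gap': np.float64(1.002)}
scene [[468.47485403537047, 0.0, 287.41745496913336], [0.0, 468.47485403537047, 205.74864923384433], [0.0, 0.0, 1.0]] [[0.658, 0.753, 0.006], [0.5738, -0.4962, -0.6516], [-0.4876, 0.4322, -0.7586]] [-0.3942 -0.2059  1.8325]
side [[430.3066644590014, 0.0, 266.77566914769625], [0.0, 430.3066644590014, 208.87644475123855], [0.0, 0.0, 1.0]] [[-0.9555, -0.2941, -0.0204], [-0.1898, 0.6665, -0.721], [0.2257, -0.685, -0.6927]] [0.5148 0.1137 1.2467]
```

View pics/scene0.png

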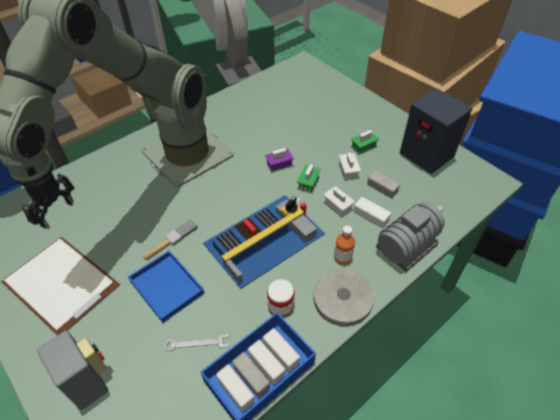

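View pics/side0.png

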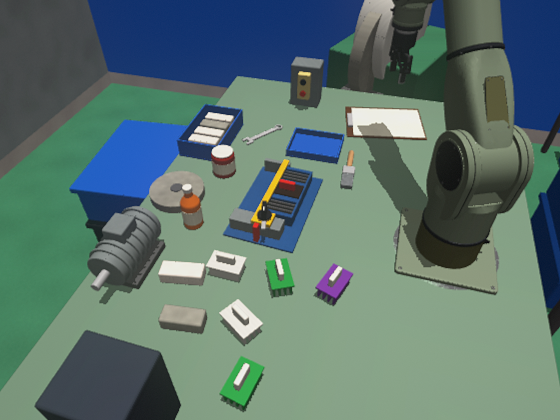

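Scene view: two bright plates at (339,200) and (349,163) look like the clean combs. Green ones at (310,176) and (365,140) and purple at (279,157) are look-alikes. White and grey bars at (372,210) and (383,183) are bystanders. I'll confirm in one enlarged crop.

```bash
python3 - <<'E'
import cv2,numpy as np
a=cv2.imread("pics/scene0.png")[120:280,195:415];b=cv2.imread("pics/side0.png")[150:350,150:370]
a=cv2.resize(a,None,fx=1.8*1.0,fy=1.8,interpolation=3);b=cv2.resize(b,None,fx=1.8,fy=1.8,interpolation=3)
# scene crop 220x160, side crop 220x200
c=np.zeros((600,800,3),np.uint8)
a=cv2.resize(cv2.imread("pics/scene0.png")[125:275,200:400],(400,300),interpolation=3)
b=cv2.resize(cv2.imread("pics/side0.png")[150:350,200:333],(399,600),interpolation=3)
a2=cv2.resize(cv2.imread("pics/scene0.png")[190:265,210:310],(400,300),interpolation=3)
c[:300,:400]=a;c[300:,:400]=a2;c[:,400:799]=b
cv2.imwrite("pics/crop1.png",c)
E
```

```text
(no output)
```

View pics/crop1.png

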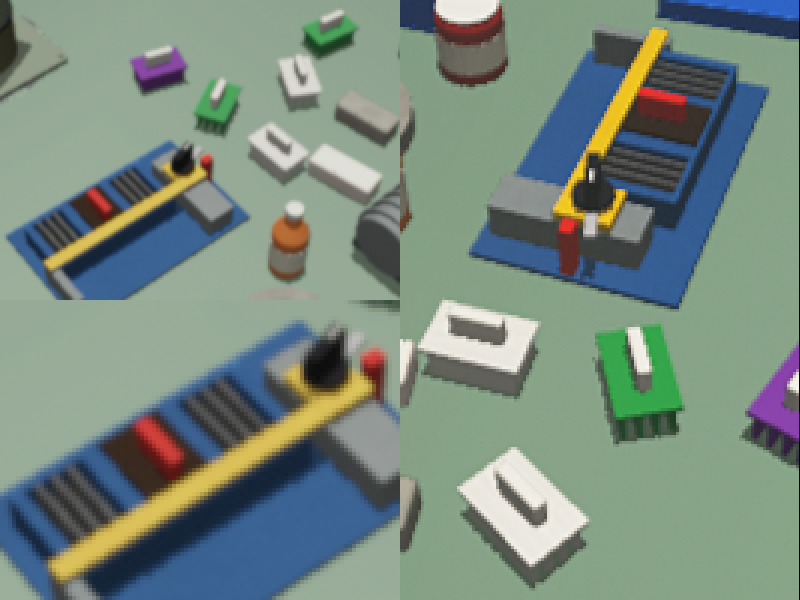

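Confirmed: the two bright-plated, white-gripped combs are clean (A near the bar, B farther left). The fouled comb (dark plate, red grip) is in the middle bay. The bolt points at the red catch.

```bash
cat > h.py <<'E'
from workcell import r
import cv2,numpy as np
from scipy.spatial.transform import Rotation as Ro
def bp(d,uv,z):
    "back-project pixels onto height z"
    K,R,t=d["camera_matrix"],d["R"],d["t"];uv=np.atleast_2d(uv).astype(float)
    ray=np.c_[uv,np.ones(len(uv))]@np.linalg.inv(K).T@R
    c=-R.T@t;return c+ray*((z-c[2])/ray[:,2])[:,None]
def rot():
    q=r.get_obs()["eef_rot"];return Ro.from_quat([q[1],q[2],q[3],q[0]])
def rect(P):
    "centre and long-axis angle (deg)"
    (c,s,a)=cv2.minAreaRect((P[:,:2]*1000).astype(np.float32));a=a if s[0]>s[1] else a+90
    return np.round(c,1),np.round(s,1),round((a+90)%180-90,1)
def go(x,y,z,yaw=None,grasp=True):
    "shift in tool axes (mm) and turn about tool z to put the grasp point at world x,y,z (mm), tool y-axis at yaw deg"
    o=r.get_obs();M=rot();p=np.array(o["tcp_pos"])*1000
    y0=M.as_matrix()[:,1];a0=np.degrees(np.arctan2(y0[1],y0[0]))
    g=p+M.as_matrix()[:,2]*155
    print("grasp",np.round(g,1),"tooly yaw",round(a0,1),"tilt",np.round(np.degrees(M.as_matrix()[:2,2]),2),"t",round(o["time_s"],1),"j",np.round(o["joints"],2))
    print("shift tool mm",np.round(M.as_matrix().T@(np.array([x,y,z])-g),1))
    if yaw is not None:
        d=(yaw-a0+90)%180-90;print("turn z rad",round(-np.radians(d),3))
E
python3 - <<'E'
from h import *
s=r.get_image("side");c=r.get_image("scene")
print("A",rect(bp(s,[(213.7,250),(246.7,256.7),(239,274),(206,265)],.041)),rect(bp(c,[(336.5,187),(353.5,201.5),(344,209),(324,195.5)],.041)))
print("B",rect(bp(s,[(238.3,299),(262.7,322.7),(244.3,340.3),(219.3,313.3)],.041)),rect(bp(c,[(340,155.5),(353,153),(360,171),(346,175)],.041)))
print("keeper ends scene",bp(c,[(223,333/4*0+190+565/4),(303,190+385/4)],.062).round(3),"side",bp(s,[(200+258/3,150+30/3),(200+165/3,150+213/3)],.062).round(3))
print("wall side",bp(s,[(312.7,172.3),(292.7,216.7)],.046).round(3))
print("knob",bp(s,[(200+193/3,150+160/3)],.11).round(3),bp(c,[(291,202)],.11).round(3))
print("tray scene",bp(c,[(165,255),(203,291),(168,318),(129,285)],.03).round(3),rect(bp(c,[(165,255),(203,291),(168,318),(129,285)],.03)))
w=r.get_image("wrist");M=rot().as_matrix();print("wrist cam in tool",M.T@(-w["R"].T@w["t"]-r.get_obs()["tcp_pos"]),(w["R"]@M).round(3).tolist(),w["camera_matrix"][0,0])
go(550,0,300,0)
E
```

```text
A (array([576. , 252.5]), array([62. , 96.9]), -0.2) (array([581.2, 254.9]), array([89.1, 61.8]), 0.1)
B (array([476.6, 410.1]), array([62.4, 97.8]), -30.7) (array([484.9, 406.2]), array([ 55.8, 108.9]), -31.2)
keeper ends scene [[ 0.728 -0.347  0.062]
 [ 0.766 -0.086  0.062]] side [[ 0.531 -0.201  0.062]
 [ 0.541  0.104  0.062]]
wall side [[ 0.433 -0.181  0.046]
 [ 0.444  0.041  0.046]]
knob [[0.521 0.073 0.11 ]] [[0.529 0.076 0.11 ]]
tray scene [[ 0.383 -0.326  0.03 ]
 [ 0.569 -0.309  0.03 ]
 [ 0.577 -0.435  0.03 ]
 [ 0.406 -0.465  0.03 ]] (array([ 486.7, -380. ]), array([186.7, 141.6]), 9.6)
wrist cam in tool [ 0.07499931 -0.00087136  0.03007791] [[0.0, 1.0, -0.0], [-0.956, 0.0, -0.292], [-0.292, 0.0, 0.956]] 334.7387734409918
grasp [ 227.5 -528.   249.5] tooly yaw -66.7 tilt [-0.01  0.03] t 0.2 j [ 1.12  0.71 -0.03  1.48  0.02  0.95 -0.08]
shift tool mm [ 505.1 -357.3  -50.3]
turn z rad -1.164
```

```bash
python3 -m creep '46 0 0 0 0 -.08 85;46 0 0 0 0 -.08 85;46 0 0 0 0 -.08 85;46 0 0 0 0 -.08 85;46 0 0 0 0 -.08 85;46 0 0 0 0 -.08 85;46 0 0 0 0 -.08 85;46 0 0 0 0 -.08 85'; python3 -m creep '30 0 0 0 0 -.052 85;30 0 0 0 0 -.052 85;30 0 0 0 0 -.052 85;30 0 0 0 0 -.052 85;30 0 0 0 0 -.052 85;30 0 0 0 0 -.052 60;30 0 0 0 0 -.052 60;0 0 0 0 0 0 60'
python3 - <<'E'
from h import *
d=r.get_image("wrist");cv2.imwrite("pics/w1.png",cv2.resize(d["image"][:,:,::-1],(800,600),interpolation=3));np.savez("w1.npz",**d)
go(525,75,98,0)
E
```

```text
time_s: 1.05
tcp_pos: [0.5084, -0.2971, 0.4045]
eef_rot: [-0.0, 0.865, 0.501, -0.0]
ft_force: [0.0, -0.4, -0.4]
finger_gap: 0.997
grip_force: 0.0
time_s: 1.85
tcp_pos: [0.5831, -0.0998, 0.4046]
eef_rot: [-0.001, 0.759, 0.651, 0.001]
ft_force: [-0.2, -1.0, 0.0]
finger_gap: 0.705
grip_force: 0.0
grasp [ 582.7 -102.   249.6] tooly yaw -9.0 tilt [-0.01  0.04] t 1.9 j [ 0.23  0.74 -0.24  1.42  0.19  1.01 -0.2 ]
shift tool mm [165.7 -84.7 151.7]
turn z rad -0.157
```

View pics/w1.png

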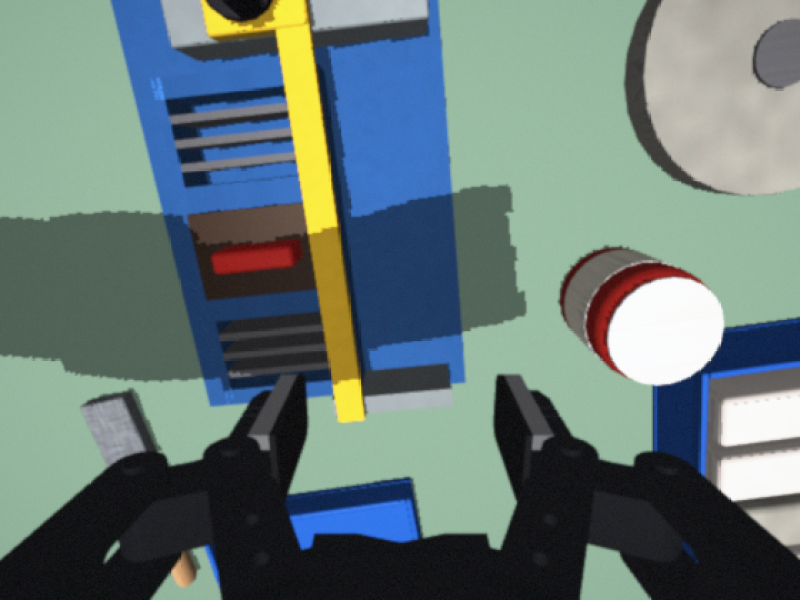

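The wrist view shows the keeper bar running from (293,29) to (352,421), the red grip around (254,257), empty fins in bays 1 and 3, and the knob at the top edge.

```bash
python3 - <<'E'
from h import *
d=np.load("w1.npz");k=1/1.4286
P=lambda uv,z:bp(d,np.array(uv)*k,z)
L=P([(275,30),(338,423),(311,28),(366,418)],.062);print(L.round(4))
for a,b in((0,1),(2,3)):
    v=L[a]-L[b];print("yaw",np.degrees(np.arctan2(-v[0],v[1])).round(2))
G=P([(211,249),(290,240),(298,264),(215,273)],.081);print("grip",rect(G))
# fins left ends (front wall inner) top z .046, bay3 fins, bay1 fins
print("bay3 fins",P([(171,120),(176,144),(182,168)],.046).round(4))
print("bay1 fins",P([(220,332),(225,353),(231,374)],.046).round(4))
print("front wall outer corner bottom base",P([(112,0),(212,406)],.0).round(4))
E
```

```text
[[ 0.5334  0.0565  0.062 ]
 [ 0.5206 -0.2036  0.062 ]
 [ 0.5544  0.0543  0.062 ]
 [ 0.5418 -0.2026  0.062 ]]
yaw -2.81
yaw -2.79
grip (array([495.6, -69.4]), array([15.5, 53. ]), -2.5)
bay3 fins [[ 0.4524  0.0204  0.046 ]
 [ 0.4513  0.0058  0.046 ]
 [ 0.4509 -0.0094  0.046 ]]
bay1 fins [[ 0.4457 -0.1256  0.046 ]
 [ 0.4451 -0.1422  0.046 ]
 [ 0.4452 -0.1595  0.046 ]]
front wall outer corner bottom base [[ 0.4147  0.1077  0.    ]
 [ 0.4    -0.2056  0.    ]]
```

```bash
python3 -m creep '44 -22 10 0 0 0 60;44 -22 10 0 0 0 60;44 -22 10 0 0 0 60;42 -23 10 0 0 0 60;0 0 0 0 0 -.12 40;0 0 0 0 0 -.13 40;0 0 0 0 0 -.13 40;0 0 0 0 0 0 40'
python3 - <<'E'
from h import *
d=r.get_image("wrist");cv2.imwrite("pics/w2.png",cv2.resize(d["image"][:,:,::-1],(800,600),interpolation=3));np.savez("w2.npz",**d)
go(522.5,84,98,12.7)
E
```

```text
time_s: 2.7
tcp_pos: [0.5227, 0.0806, 0.3648]
eef_rot: [-0.0, 0.625, 0.781, -0.0]
ft_force: [0.6, -0.4, -0.0]
finger_gap: 0.468
grip_force: 0.0
grasp [522.6  80.7 209.8] tooly yaw 12.4 tilt [-0.01 -0.  ] t 2.8 j [-0.04  0.7  -0.31  1.7   0.28  0.78 -0.28]
shift tool mm [  3.2   0.6 111.8]
turn z rad -0.006
```

View pics/w2.png

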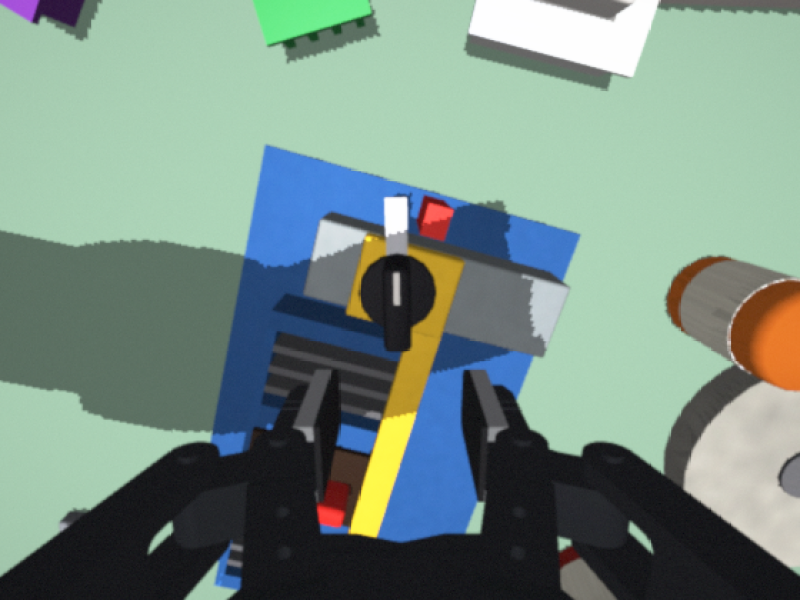

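Knob bar lies vertical in the image, near end at (397,350), disc centre about (397,290); it is aligned with the tool x axis.

```bash
python3 - <<'E'
from h import *
d=np.load("w2.npz");k=1/1.4286
P=lambda uv,z:bp(d,np.array(uv)*k,z).round(4)
print("bar end",P([(397,351)],.11),"disc",P([(397,290)],.077),P([(360,290),(435,290)],.077),"mark",P([(397,273),(397,305)],.11),"bolt tip",P([(397,197)],.06),P([(385,197),(408,197)],.06))
print("A plate near corners",P([(467,40),(632,75)],.041))
go(522.5,84,98,12.7)
E
```

```text
bar end [[0.5256 0.062  0.11  ]] disc [[0.5204 0.0844 0.077 ]] [[0.5002 0.0798 0.077 ]
 [0.5411 0.089  0.077 ]] mark [[0.5168 0.1016 0.11  ]
 [0.5203 0.0858 0.11  ]] bolt tip [[0.5095 0.1327 0.06  ]] [[0.5029 0.1312 0.06  ]
 [0.5155 0.1341 0.06  ]]
A plate near corners [[0.5289 0.2222 0.041 ]
 [0.6236 0.2255 0.041 ]]
grasp [522.6  80.7 209.8] tooly yaw 12.4 tilt [-0.01 -0.  ] t 2.8 j [-0.04  0.7  -0.31  1.7   0.28  0.78 -0.28]
shift tool mm [  3.2   0.6 111.8]
turn z rad -0.006
```

```bash
python3 -m creep '3.6 -1 20 0 0 0 40;0 0 30 0 0 0 40;0 0 30 0 0 0 40;0 0 20 0 0 0 40;0 0 9 0 0 0 40;0 0 0 0 0 0 0;0 0 0 0 0 0 0;0 0 0 0 0 0 0'
python3 - <<'E'
from h import *
go(520.8,84,98,12.7)
o=r.get_obs();print(o["ft_force"],o["moment"],o["finger_gap"]*85,o["grip_force"])
E
```

```text
time_s: 3.55
tcp_pos: [0.5209, 0.0847, 0.2567]
eef_rot: [0.0, 0.626, 0.78, 0.0]
ft_force: [0.6, -1.1, -1.0]
finger_gap: 0.151
grip_force: 61.3
grasp [521.1  84.7 101.7] tooly yaw 12.5 tilt [ 0.06 -0.  ] t 3.5 j [-0.1   0.87 -0.23  1.81  0.37  0.51 -0.35]
shift tool mm [-0.6 -0.4  3.7]
turn z rad -0.003
[ 0.5938754  -1.12109951 -1.00478315] [-0.22027213  0.08658415  0.05938653] 12.849007652525664 61.32575869560242
```

```bash
python3 -m creep '0 0 0 0 0 -.14 0;0 0 0 0 0 -.14 0;0 0 0 0 0 -.14 0;0 0 0 0 0 -.14 0;0 0 0 0 0 -.14 0;0 0 0 0 0 -.14 0;0 0 0 0 0 -.14 0;0 0 0 0 0 -.14 0'; python3 -m creep '0 0 0 0 0 -.1 0;0 0 0 0 0 -.1 0;0 0 0 0 0 0 0;0 0 0 0 0 0 0;0 0 0 0 0 0 0;0 0 0 0 0 0 0;0 0 0 0 0 0 0;0 0 0 0 0 0 0'
python3 - <<'E'
from h import *
go(521.0+.99*45,84.5-.0488*45,101.7,87.2)
o=r.get_obs();print(o["ft_force"],o["moment"],o["finger_gap"]*85,o["grip_force"])
E
```

```text
time_s: 4.35
tcp_pos: [0.5207, 0.0833, 0.2566]
eef_rot: [0.0, 0.113, 0.994, -0.002]
ft_force: [-3.5, -13.2, 4.7]
finger_gap: 0.155
grip_force: 62.5
time_s: 5.15
tcp_pos: [0.5208, 0.0829, 0.2566]
eef_rot: [-0.0, 0.017, 1.0, -0.002]
ft_force: [-3.0, -13.8, 7.4]
finger_gap: 0.152
grip_force: 62.8
grasp [520.7  82.2 101.6] tooly yaw 88.0 tilt [-0.01 -0.26] t 5.2 j [ 0.08  0.92 -0.58  1.8   0.79  0.67  0.58]
shift tool mm [-44.8   1.6  -0.2]
turn z rad 0.015
[ -3.00049042 -13.82053846   7.37199531] [-2.99186971  0.7761292  -0.46008106] 12.930965598597826 62.819069623947144
```

```bash
python3 -m creep '-4 -1 0 0 0 .01 0;-8 0 0 0 0 0 0;-9 0 0 0 0 0 0;-9 0 0 0 0 0 0;-9 -.5 0 0 0 0 0;-9 0 0 0 0 0 0;0 0 0 0 0 0 0;0 0 0 0 0 0 0'
python3 - <<'E'
from h import *
go(521.0+.99*45,84.5-.0488*45,101.7,87.2)
o=r.get_obs();print(o["ft_force"],o["moment"],o["finger_gap"]*85,o["grip_force"])
E
```

```text
time_s: 5.95
tcp_pos: [0.5668, 0.0805, 0.2562]
eef_rot: [-0.003, 0.021, 1.0, -0.002]
ft_force: [-26.8, -7.2, 13.7]
finger_gap: 0.156
grip_force: 64.8
grasp [565.8  79.8 101.2] tooly yaw 87.6 tilt [-0.37 -0.24] t 6.0 j [ 0.1   0.97 -0.62  1.63  0.74  0.79  0.68]
shift tool mm [ 0.3  2.5 -0.5]
turn z rad 0.007
[-26.76610337  -7.21582275  13.74541803] [-1.77479049  5.16537734 -0.2767962 ] 13.281168328393656 64.76839900016785
```

```bash
python3 -m creep '2 1 0 0 0 0 10;0 0 0 0 0 0 45;0 0 0 0 0 0 45;0 0 -15 0 0 0 45;0 0 -40 0 0 0 45;0 0 -40 0 0 0 45;0 0 -15 0 0 0 45;0 0 0 0 0 0 45';python3 -m creep '14 -32 0 0 0 0 45;14 -32 0 0 0 0 45;14 -32 0 0 0 0 45;14 -30 0 0 0 0 45;10 -27 0 0 0 0 45;0 0 0 0 0 0 45;0 0 0 0 0 0 45;0 0 0 0 0 0 45'
python3 - <<'E'
from h import *
d=r.get_image("wrist");s=r.get_image("side")
im=np.hstack([cv2.resize(x["image"][:,:,::-1],(400,300),interpolation=3) for x in (d,s)])
im2=np.hstack([cv2.resize(d["image"][180:345,200:420,::-1],(400,300),interpolation=3),cv2.resize(s["image"][150:300,200:400,::-1],(400,300),interpolation=3)])
cv2.imwrite("pics/w3.png",np.vstack([im,im2]))
np.savez("w3.npz",**d)
go(495,-70.5,73,87.2)
E
```

```text
time_s: 6.75
tcp_pos: [0.5668, 0.0829, 0.3692]
eef_rot: [0.002, 0.02, 1.0, 0.001]
ft_force: [0.5, -0.3, 0.1]
finger_gap: 0.528
grip_force: 0.0
time_s: 7.55
tcp_pos: [0.4948, -0.0667, 0.3659]
eef_rot: [0.0, 0.02, 1.0, 0.0]
ft_force: [-0.2, 0.1, 0.1]
finger_gap: 0.525
grip_force: 0.0
grasp [494.7 -66.6 210.8] tooly yaw 87.7 tilt [-0.    0.03] t 7.7 j [ 0.47  0.74 -0.75  1.8   0.64  0.87  0.95]
shift tool mm [ -0.4  -3.9 137.8]
turn z rad 0.009
```

View pics/w3.png

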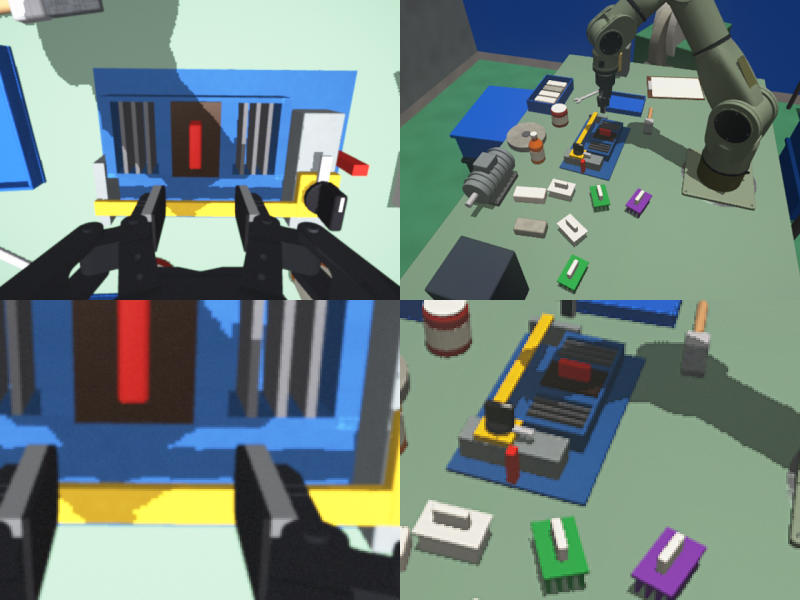

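The bolt now points to the robot and the keeper is fully back; the red grip's rear end is at wrist pixels (265..281, 237).

```bash
python3 - <<'E'
from h import *
d=np.load("w3.npz")
print(bp(d,[(264.9,236.7),(281.4,236.7),(273.5,175)],.081).round(4))
# red mask top edge
im=d["image"].astype(int);m=(im[...,0]>120)&(im[...,1]<80)&(im[...,2]<80);m[:, :240]=0;m[:,300:]=0
v,u=np.where(m);print(u.min(),u.max(),v.min(),v.max())
for vv in (v.min()+3,(v.min()+v.max())//2,v.max()-3):print(vv,u[v==vv].min(),u[v==vv].max(),bp(d,[(u[v==vv].mean(),vv)],.081).round(4))
E
```

```text
[[ 0.5187 -0.0789  0.081 ]
 [ 0.5193 -0.0655  0.081 ]
 [ 0.4682 -0.0696  0.081 ]]
264 281 170 236
173 266 280 [[ 0.4667 -0.0699  0.081 ]]
203 265 281 [[ 0.4906 -0.071   0.081 ]]
233 265 281 [[ 0.5158 -0.0722  0.081 ]]
```

```bash
python3 -m creep '.5 -4.4 20 0 0 .009 45;0 0 40 0 0 0 45;0 0 40 0 0 0 45;0 0 25 0 0 0 45;0 0 12 0 0 0 45;0 0 0 0 0 0 0;0 0 0 0 0 0 0;0 0 0 0 0 0 0'
python3 - <<'E'
from h import *
go(493.5,-71,73,87.2)
o=r.get_obs();print(o["ft_force"],o["moment"],o["finger_gap"]*85,o["grip_force"])
E
```

```text
time_s: 8.45
tcp_pos: [0.4941, -0.0719, 0.2301]
eef_rot: [0.001, 0.025, 1.0, -0.0]
ft_force: [0.2, -0.1, -1.4]
finger_gap: 0.151
grip_force: 58.4
grasp [494.4 -71.9  75.1] tooly yaw 87.1 tilt [ 0.1 -0. ] t 8.4 j [ 0.37  0.94 -0.53  1.92  0.9   0.55  0.73]
shift tool mm [1.  0.8 2. ]
turn z rad -0.001
[ 0.24460241 -0.1352859  -1.40712551] [ 0.07419156 -0.01384916  0.01801776] 12.853084189736535 58.41766119003296
```

```bash
python3 -m creep '0 0 -10 0 0 0 0;0 0 -25 0 0 0 0;0 0 -30 0 0 0 0;0 0 -25 0 0 0 0;-1 -35 0 0 0 0 0;-1 -45 0 0 0 0 0;-1 -45 0 0 0 0 0;-1 -45 0 0 0 0 0';python3 -m creep '-1 -45 0 0 0 0 0;-1 -45 0 0 0 0 0;-1 -35 0 0 0 0 0;-1 -13 10 0 0 0 0;0 0 30 0 0 0 0;0 0 30 0 0 0 0;0 0 10 0 0 0 0;0 0 0 0 0 0 0'
python3 - <<'E'
from h import *
go(487,-380,71,87.2)
o=r.get_obs();print(o["ft_force"],o["finger_gap"]*85,o["grip_force"])
d=r.get_image("scene");cv2.imwrite("pics/s2.png",cv2.resize(d["image"][120:345,100:400,::-1],(800,600),interpolation=3))
E
```

```text
time_s: 9.25
tcp_pos: [0.4888, -0.2438, 0.3203]
eef_rot: [0.0, 0.025, 1.0, 0.0]
ft_force: [1.9, 0.8, -2.3]
finger_gap: 0.153
grip_force: 58.8
time_s: 10.05
tcp_pos: [0.4865, -0.3796, 0.2387]
eef_rot: [-0.0, 0.025, 1.0, 0.001]
ft_force: [0.3, -0.3, -1.2]
finger_gap: 0.149
grip_force: 58.8
grasp [ 486.3 -379.4   83.7] tooly yaw 87.2 tilt [-0.05  0.08] t 10.1 j [ 0.92  1.07 -0.7   1.47  0.79  0.91  1.5 ]
shift tool mm [-0.7 -0.6 12.7]
turn z rad -0.0
[ 0.31278067 -0.33393467 -1.24389125] 12.631695247649022 58.8266783952713
```

View pics/s2.png

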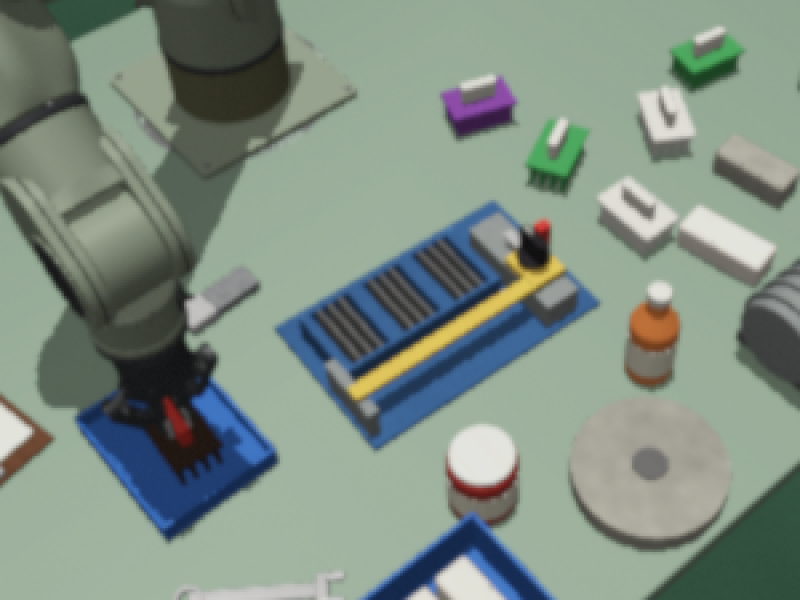

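```bash
python3 -m creep '0 0 8 0 0 0 0;0 0 4 0 0 0 0;0 0 1.5 0 0 0 0;0 0 0 0 0 0 45;0 0 0 0 0 0 45;0 0 -30 0 0 0 45;0 0 -50 0 0 0 45;0 0 -50 0 0 0 45';python3 -m creep '-8 49 0 0 0 0 45;-8 49 0 0 0 0 45;-8 49 0 0 0 0 45;-8 49 0 0 0 0 45;-8 49 0 0 0 0 45;-8 49 0 0 0 0 45;-8 49 0 0 0 0 45;-8 49 0 0 0 0 45'; python3 -m creep '-8 49 0 0 0 0 45;-8 49 0 0 0 0 45;-8 49 0 0 0 0 45;-8 49 0 0 0 0 45;-8 40 0 0 0 0 45;0 0 0 0 0 0 45;0 0 0 0 0 0 45;0 0 0 0 0 0 45'
python3 - <<'E'
from h import *
go(578,253,64,90)
d=r.get_image("wrist");cv2.imwrite("pics/w4.png",d["image"][:,:,::-1]);np.savez("w4.npz",**d)
E
```

```text
time_s: 10.9
tcp_pos: [0.4863, -0.3797, 0.3571]
eef_rot: [-0.0, 0.025, 1.0, 0.0]
ft_force: [0.3, -0.3, 0.4]
finger_gap: 0.529
grip_force: 0.0
time_s: 11.7
tcp_pos: [0.57, 0.0104, 0.3558]
eef_rot: [0.0, 0.025, 1.0, 0.0]
ft_force: [0.4, -0.8, -0.8]
finger_gap: 0.529
grip_force: 0.0
time_s: 12.5
tcp_pos: [0.6218, 0.2411, 0.3556]
eef_rot: [0.0, 0.025, 1.0, -0.0]
ft_force: [-1.0, -0.4, 0.5]
finger_gap: 0.525
grip_force: 0.0
grasp [621.8 241.  200.6] tooly yaw 87.1 tilt [ 0.02 -0.02] t 12.5 j [-0.16  0.97 -0.68  1.15  0.59  1.21  0.7 ]
shift tool mm [ 44.4   9.8 136.6]
turn z rad -0.051
```

View pics/w4.png

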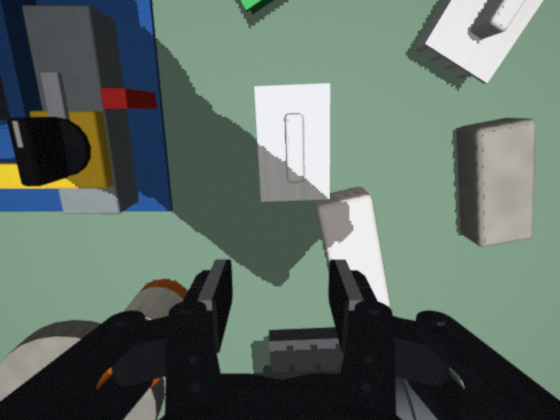

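Wrist view shows comb A: plate corners (255,87),(330,84),(329,199),(261,201), grip (288..303, 114..182), with the white bar just behind at (345,195).

```bash
python3 - <<'E'
from h import *
d=np.load("w4.npz")
print("grip",rect(bp(d,[(287,113),(301,113),(305,182),(288,182)],.071)))
print("plate",rect(bp(d,[(255,87),(330,84),(329,199),(261,201)],.041)))
go(577,253,65,90)
E
```

```text
grip (array([576. , 256.4]), array([13.2, 51.5]), -1.7)
plate (array([576.8, 255.6]), array([59.8, 94.6]), -0.9)
grasp [621.9 240.8 200.6] tooly yaw 87.1 tilt [ 0.02 -0.02] t 12.6 j [-0.16  0.97 -0.68  1.15  0.59  1.21  0.7 ]
shift tool mm [ 45.5   9.9 135.6]
turn z rad -0.051
```

```bash
python3 -m creep '23 6.5 0 0 0 -.03 45;23 6.5 20 0 0 0 45;0 0 40 0 0 0 45;0 0 40 0 0 0 45;0 0 23 0 0 0 45;0 0 12 0 0 0 45;0 0 0 0 0 0 0;0 0 0 0 0 0 0';python3 -m creep '0 0 0 0 0 0 0;0 0 -20 0 0 0 0;0 0 -40 0 0 0 0;0 0 -30 0 0 0 0;0 0 0 0 0 0 0;0 0 0 0 0 0 0;0 0 0 0 0 0 0;0 0 0 0 0 0 0'
python3 - <<'E'
from h import *
go(490,-146,155,87.2)
o=r.get_obs();print(o["ft_force"],o["finger_gap"]*85,o["grip_force"])
d=r.get_image("wrist");cv2.imwrite("pics/w5.png",d["image"][:,:,::-1]);np.savez("w5.npz",**d)
E
```

```text
time_s: 13.35
tcp_pos: [0.5765, 0.2565, 0.2216]
eef_rot: [0.001, 0.01, 1.0, 0.0]
ft_force: [-0.6, -2.0, 1.5]
finger_gap: 0.202
grip_force: 0.5
time_s: 14.15
tcp_pos: [0.576, 0.2566, 0.3096]
eef_rot: [-0.001, 0.01, 1.0, -0.0]
ft_force: [0.2, -0.1, -2.2]
finger_gap: 0.15
grip_force: 62.5
grasp [575.8 256.5 154.6] tooly yaw 88.9 tilt [-0.06 -0.03] t 14.2 j [-0.18  0.97 -0.66  1.36  0.64  1.02  0.59]
shift tool mm [ 7.790e+01 -4.041e+02 -1.000e-01]
turn z rad 0.029
[ 0.17651896 -0.06287799 -2.19733351] 12.732330734891573 62.528618574142456
```

View pics/w5.png

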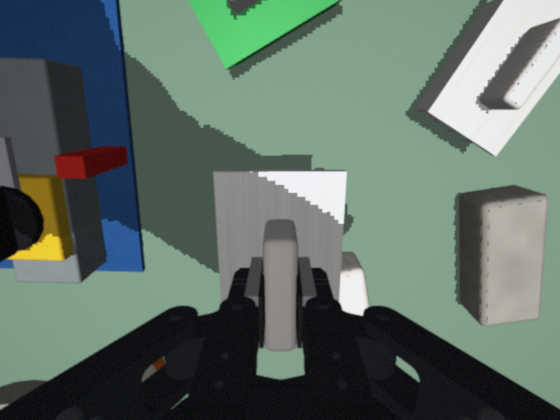

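```bash
python3 - <<'E'
from h import *
d=np.load("w5.npz")
print(bp(d,[(214,170),(280.5,170.5),(347,171)],.129).round(4))
go(493.5,-71.5,154.6,87.2)
E
python3 -m creep '20 0 -20 0 0 .029 0;30 0 -20 0 0 0 0;30 -20 0 0 0 0 0;0 -45 0 0 0 0 0;0 -45 0 0 0 0 0;0 -45 0 0 0 0 0;0 -45 0 0 0 0 0;0 -45 0 0 0 0 0';python3 -m creep '-6 -45 0 0 0 0 0;-7 -32 0 0 0 0 0;0 0 0 0 0 0 0;0 0 0 0 0 0 0;0 0 0 0 0 0 0;0 0 0 0 0 0 0;0 0 0 0 0 0 0;0 0 0 0 0 0 0'
python3 - <<'E'
from h import *
go(493.5,-71.5,130,87.2)
o=r.get_obs();print(o["ft_force"],o["finger_gap"]*85,o["grip_force"])
d=r.get_image("wrist");cv2.imwrite("pics/w6.png",d["image"][:,:,::-1]);np.savez("w6.npz",**d)
E
```

```text
[[0.527  0.2285 0.129 ]
 [0.5278 0.2586 0.129 ]
 [0.5286 0.2887 0.129 ]]
grasp [575.9 256.6 154.6] tooly yaw 88.9 tilt [-0.06 -0.02] t 14.2 j [-0.18  0.97 -0.66  1.36  0.64  1.02  0.59]
shift tool mm [ 7.590e+01 -3.297e+02  2.000e-01]
turn z rad 0.029
time_s: 15.0
tcp_pos: [0.4839, 0.0136, 0.3501]
eef_rot: [-0.0, 0.024, 1.0, 0.0]
ft_force: [1.3, -0.3, -2.3]
finger_gap: 0.15
grip_force: 62.3
time_s: 15.8
tcp_pos: [0.4935, -0.0618, 0.3504]
eef_rot: [-0.0, 0.024, 1.0, 0.0]
ft_force: [0.0, -0.5, -2.1]
finger_gap: 0.151
grip_force: 62.4
grasp [493.5 -61.8 195.4] tooly yaw 87.2 tilt [-0.    0.01] t 15.8 j [ 0.45  0.76 -0.73  1.82  0.67  0.83  0.91]
shift tool mm [-0.5 -9.7 65.4]
turn z rad 0.001
[ 0.04685532 -0.50497301 -2.11600338] 12.841101117685318 62.40791916847229
```

```bash
python3 -m creep '-.9 -9.9 10 0 0 0 0;0 0 40 0 0 0 0;0 0 30 0 0 0 0;0 0 8 0 0 0 0;0 0 5 0 0 0 0;0 0 5 0 0 0 0;0 0 3 0 0 0 0;0 0 0 0 0 0 0'
python3 - <<'E'
from h import *
go(494,-71.7,78,87.2)
o=r.get_obs();print(o["ft_force"],o["finger_gap"]*85,o["grip_force"])
E
```

```text
time_s: 16.65
tcp_pos: [0.494, -0.0723, 0.2496]
eef_rot: [0.0, 0.024, 1.0, -0.0]
ft_force: [-0.8, 0.7, -1.2]
finger_gap: 0.15
grip_force: 62.3
grasp [494.  -72.3  94.6] tooly yaw 87.2 tilt [ 0.03 -0.01] t 16.6 j [ 0.39  0.91 -0.58  1.91  0.87  0.6   0.76]
shift tool mm [ 0.1  0.6 16.6]
turn z rad -0.0
[-0.81037847  0.7068089  -1.20822283] 12.722271317554167 62.26017951965332
```

Fins are in with no contact force. Lower, release, rise and look.

```bash
python3 -m creep '0 0 6 0 0 0 0;0 0 6 0 0 0 0;0 0 4 0 0 0 0;0 0 1 0 0 0 0;0 0 0 0 0 0 0;0 0 0 0 0 0 30;0 0 0 0 0 0 45;0 0 -20 0 0 0 45';python3 -m creep '0 0 -40 0 0 0 45;0 0 -40 0 0 0 45;0 0 -20 0 0 0 45;0 0 0 0 0 0 45;0 0 0 0 0 0 45;0 0 0 0 0 0 45;0 0 0 0 0 0 45;0 0 0 0 0 0 45'
python3 - <<'E'
from h import *
go(480,408,68,60)
d=r.get_image("wrist");s=r.get_image("side")
cv2.imwrite("pics/w7.png",np.hstack([cv2.resize(d["image"][80:300,80:360,::-1],(400,314),interpolation=3),cv2.resize(s["image"][150:350,180:380,::-1],(400,314),interpolation=3)]))
np.savez("w7.npz",**d);np.savez("s7.npz",**s)
E
```

```text
time_s: 17.45
tcp_pos: [0.4936, -0.0721, 0.2514]
eef_rot: [-0.001, 0.024, 1.0, 0.0]
ft_force: [0.5, 0.3, 0.3]
finger_gap: 0.526
grip_force: 0.0
time_s: 18.25
tcp_pos: [0.4938, -0.0721, 0.3518]
eef_rot: [-0.0, 0.024, 1.0, 0.0]
ft_force: [0.2, -0.1, 0.2]
finger_gap: 0.529
grip_force: 0.0
grasp [493.7 -72.1 196.8] tooly yaw 87.2 tilt [-0.05  0.02] t 18.2 j [ 0.48  0.76 -0.74  1.82  0.67  0.84  0.93]
shift tool mm [ 36.9 478.8 128.9]
turn z rad 0.475
```

View pics/w7.png

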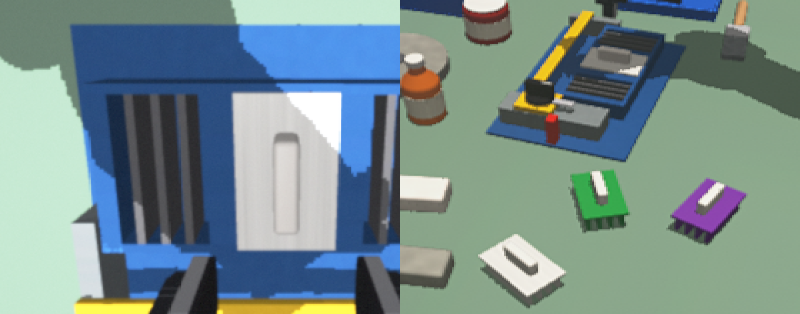

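Comb A sits flush in the middle bay (plate at crop (285,170), level with the fins). Next is comb B.

```bash
python3 -m creep '3.7 46 0 0 0 0 45;3.7 48 0 0 0 0 45;3.7 48 0 0 0 0 45;3.7 48 0 0 0 0 45;3.7 48 0 0 0 0 45;3.7 48 0 0 0 0 45;3.7 48 0 0 0 0 45;3.7 48 0 0 0 0 45';python3 -m creep '3.7 48 0 0 0 0 45;3.7 48 0 0 0 0 45;0 0 0 0 0 .12 45;0 0 0 0 0 .12 45;0 0 0 0 0 .12 45;0 0 0 0 0 .12 45;0 0 0 0 0 0 45;0 0 0 0 0 0 45'
python3 - <<'E'
from h import *
go(480,408,66.6,59)
d=r.get_image("wrist");cv2.imwrite("pics/w8.png",d["image"][:,:,::-1]);np.savez("w8.npz",**d)
E
```

```text
time_s: 19.15
tcp_pos: [0.4825, 0.3128, 0.3522]
eef_rot: [-0.0, 0.024, 1.0, -0.0]
ft_force: [0.1, -0.2, -0.8]
finger_gap: 0.524
grip_force: 0.0
time_s: 19.95
tcp_pos: [0.4802, 0.4071, 0.3523]
eef_rot: [-0.0, 0.259, 0.966, -0.0]
ft_force: [0.3, 0.1, -0.3]
finger_gap: 0.528
grip_force: 0.0
grasp [480.2 407.1 197.3] tooly yaw 59.9 tilt [-0.   -0.01] t 19.9 j [-0.52  0.89 -0.53  1.33  0.47  1.05 -0.08]
shift tool mm [  0.6   0.7 130.7]
turn z rad 0.016
```

View pics/w8.png

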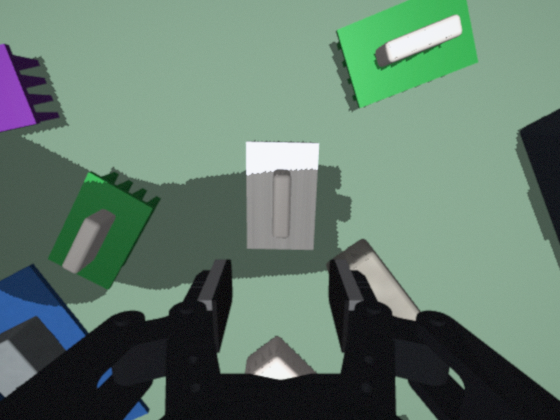

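Comb B: plate corners (247,141),(319,143),(314,249),(247,248), grip (273..290, 170..238).

```bash
python3 - <<'E'
from h import *
d=np.load("w8.npz")
G=bp(d,[(274,170),(290,170),(290,238),(274,238)],.071);p=bp(d,[(247,141),(319,143),(314,249),(247,248)],.041)
print("grip",rect(G),"plate",rect(p))
c=(rect(p)[0]+rect(G)[0])/2;print(c);go(c[0],c[1],66.6,rect(p)[2]+90)
E
```

```text
grip (array([478. , 411.1]), array([12.9, 55. ]), -30.0) plate (array([479.4, 409.8]), array([60.9, 95.5]), -31.0)
[478.7  410.45]
grasp [480.2 407.  197.2] tooly yaw 59.9 tilt [-0.01 -0.  ] t 20.0 j [-0.52  0.89 -0.53  1.33  0.47  1.05 -0.08]
shift tool mm [  3.    2.2 130.6]
turn z rad 0.016
```

```bash
python3 -m creep '2.5 1.5 20 0 0 .008 45;0 0 40 0 0 0 45;0 0 36 0 0 0 45;0 0 23 0 0 0 45;0 0 11.5 0 0 0 45;0 0 0 0 0 0 45;0 0 0 0 0 0 0;0 0 0 0 0 0 0';python3 -m creep '0 0 0 0 0 0 0;0 0 0 0 0 0 0;0 0 -20 0 0 0 0;0 0 -40 0 0 0 0;0 0 -40 0 0 0 0;0 0 -30 0 0 0 0;0 0 0 0 0 0 0;0 0 0 0 0 0 0'
python3 - <<'E'
from h import *
go(490,-146.6,195,87.2)
o=r.get_obs();print(o["ft_force"],o["finger_gap"]*85,o["grip_force"])
E
```

```text
time_s: 20.8
tcp_pos: [0.4791, 0.4098, 0.2232]
eef_rot: [0.0, 0.265, 0.964, 0.001]
ft_force: [-0.3, -0.2, 0.7]
finger_gap: 0.196
grip_force: 0.4
time_s: 21.6
tcp_pos: [0.4788, 0.4094, 0.3521]
eef_rot: [0.0, 0.265, 0.964, 0.0]
ft_force: [0.2, -0.1, -3.7]
finger_gap: 0.15
grip_force: 62.4
grasp [478.9 409.5 197.1] tooly yaw 59.2 tilt [0.04 0.01] t 21.6 j [-0.53  0.89 -0.53  1.32  0.47  1.05 -0.09]
shift tool mm [-293.9 -472.2    2. ]
turn z rad -0.488
[ 0.1597988  -0.11908842 -3.74176495] 12.753586208641508 62.40415334701538
```

```bash
python3 -m creep '0 0 0 0 0 -.122 0;0 0 0 0 0 -.122 0;0 0 0 0 0 -.122 0;0 0 0 0 0 -.122 0;-3.2 -46 0 0 0 0 0;-3.2 -46 0 0 0 0 0;-3.2 -46 0 0 0 0 0;-3.2 -46 0 0 0 0 0';python3 -m creep '-3.2 -46 0 0 0 0 0;-3.2 -46 0 0 0 0 0;-3.2 -46 0 0 0 0 0;-3.2 -46 0 0 0 0 0;-3.2 -46 0 0 0 0 0;-3.2 -46 0 0 0 0 0;-3.2 -45 0 0 0 0 0;0 0 0 0 0 0 0';python3 -m creep '-3 -45 0 0 0 0 0;0 0 0 0 0 0 0;0 0 0 0 0 0 0;0 0 0 0 0 0 0;0 0 0 0 0 0 0;0 0 0 0 0 0 0;0 0 0 0 0 0 0;0 0 0 0 0 0 0'
python3 - <<'E'
from h import *
go(490,-146.6,95.5,87.2)
o=r.get_obs();print(o["ft_force"],o["finger_gap"]*85,o["grip_force"])
d=r.get_image("wrist");cv2.imwrite("pics/w9.png",d["image"][:,:,::-1]);np.savez("w9.npz",**d)
E
```

```text
time_s: 22.4
tcp_pos: [0.4822, 0.2232, 0.3508]
eef_rot: [-0.001, 0.024, 1.0, -0.0]
ft_force: [2.0, -1.0, -2.3]
finger_gap: 0.147
grip_force: 62.2
time_s: 23.2
tcp_pos: [0.4886, -0.1023, 0.3502]
eef_rot: [-0.001, 0.028, 1.0, -0.001]
ft_force: [-0.2, 1.9, -2.1]
finger_gap: 0.153
grip_force: 62.3
time_s: 24.0
tcp_pos: [0.4902, -0.1414, 0.3518]
eef_rot: [-0.0, 0.024, 1.0, 0.0]
ft_force: [-0.5, 0.9, -2.5]
finger_gap: 0.15
grip_force: 62.3
grasp [ 490.2 -141.4  196.8] tooly yaw 87.2 tilt [-0.  0.] t 24.0 j [ 0.62  0.77 -0.75  1.78  0.68  0.87  1.07]
shift tool mm [-1.000e-01 -5.200e+00  1.013e+02]
turn z rad 0.0
[-0.48745052  0.86264434 -2.51478862] 12.767901102822348 62.282001972198486
```

View pics/w9.png

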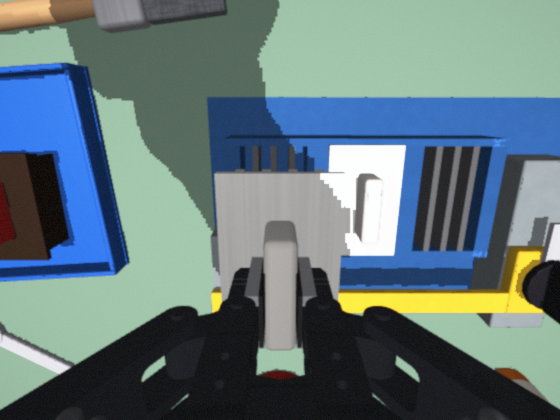

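Comb B hangs square in the hand (plate 215..345, row 171); the fouled comb stands in the tray at left, and comb A is seated at (367,200). Lowering into the right-hand bay.

```bash
python3 -m creep '-.3 -5.4 10 0 0 0 0;0 0 40 0 0 0 0;0 0 30 0 0 0 0;0 0 8 0 0 0 0;0 0 5 0 0 0 0;0 0 5 0 0 0 0;0 0 3 0 0 0 0;0 0 0 0 0 0 0'
python3 - <<'E'
from h import *
go(490,-146.6,78,87.2)
o=r.get_obs();print(o["ft_force"],o["finger_gap"]*85,o["grip_force"])
E
```

```text
time_s: 24.85
tcp_pos: [0.4903, -0.1471, 0.2511]
eef_rot: [0.0, 0.024, 1.0, -0.0]
ft_force: [0.1, 0.8, -1.8]
finger_gap: 0.145
grip_force: 62.1
grasp [ 490.3 -147.1   96.1] tooly yaw 87.2 tilt [ 0.03 -0.01] t 24.9 j [ 0.55  0.92 -0.61  1.86  0.86  0.65  0.92]
shift tool mm [ 0.4  0.5 18.1]
turn z rad -0.0
[ 0.08577245  0.84429721 -1.84467672] 12.35695808923654 62.08783507347107
```

```bash
python3 -m creep '0 0 6 0 0 0 0;0 0 6 0 0 0 0;0 0 4 0 0 0 0;0 0 1.5 0 0 0 0;0 0 0 0 0 0 0;0 0 0 0 0 0 30;0 0 0 0 0 0 45;0 0 -20 0 0 0 45';python3 -m creep '0 0 -40 0 0 0 45;0 0 -40 0 0 0 45;-12 46 0 0 0 0 45;-13 46 0 0 0 0 45;-13 46 0 0 0 0 45;-13 46 0 0 0 0 45;-13 46 0 0 0 0 45;0 0 0 0 0 0 45'
python3 - <<'E'
from h import *
go(565.7,80.3,101.5,87.2)
d=r.get_image("wrist");s=r.get_image("side");c=r.get_image("scene")
q=[cv2.resize(x,(400,300),interpolation=3) for x in (d["image"],s["image"][140:290,200:400],c["image"][120:345,100:400],s["image"][150:400,100:433])]
cv2.imwrite("pics/w10.png",np.vstack([np.hstack(q[:2]),np.hstack(q[2:])])[:,:,::-1])
np.savez("w10.npz",**d)
E
```

```text
time_s: 25.65
tcp_pos: [0.4899, -0.1469, 0.2522]
eef_rot: [-0.001, 0.024, 1.0, 0.0]
ft_force: [0.2, 0.4, 0.2]
finger_gap: 0.531
grip_force: 0.0
time_s: 26.45
tcp_pos: [0.5656, 0.0859, 0.3336]
eef_rot: [0.0, 0.021, 1.0, 0.002]
ft_force: [0.2, -1.6, -0.3]
finger_gap: 0.528
grip_force: 0.0
grasp [565.7  86.5 178.6] tooly yaw 87.6 tilt [0.05 0.23] t 26.4 j [ 0.13  0.87 -0.7   1.58  0.65  0.94  0.75]
shift tool mm [-0.2 -6.5 77.1]
turn z rad 0.007
```

View pics/w10.png

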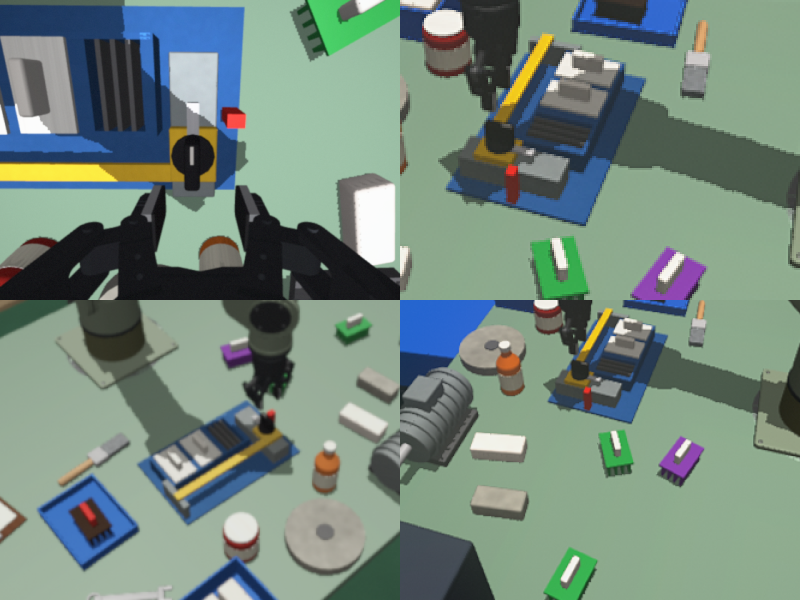

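Both clean combs sit level in bays 1 and 2, the fouled comb stands in the tray, and no clean comb is left on the bench. Now grasping the knob.

```bash
python3 -m creep '0 -6.5 20 0 0 .005 45;0 0 30 0 0 0 45;0 0 18 0 0 0 45;0 0 9 0 0 0 45;0 0 0 0 0 0 45;0 0 0 0 0 0 0;0 0 0 0 0 0 0;0 0 0 0 0 0 0';python3 -m creep '4 0 0 0 0 0 0;8 0 0 0 0 0 0;8 0 0 0 0 0 0;8 0 0 0 0 0 0;8 0 0 0 0 0 0;8 .5 0 0 0 0 0;3 0 0 0 0 0 0;0 0 0 0 0 0 0'
python3 - <<'E'
from h import *
go(520.8,82.4,101.5,87.2)
o=r.get_obs();print(o["ft_force"],o["finger_gap"]*85,o["grip_force"])
E
```

```text
time_s: 27.4
tcp_pos: [0.5652, 0.0769, 0.2582]
eef_rot: [0.002, 0.025, 1.0, 0.005]
ft_force: [0.4, 29.1, 3.1]
finger_gap: 0.152
grip_force: 61.8
time_s: 28.2
tcp_pos: [0.5193, 0.0793, 0.2582]
eef_rot: [0.004, 0.026, 1.0, 0.004]
ft_force: [10.9, 23.4, -3.1]
finger_gap: 0.15
grip_force: 61.0
grasp [520.4  80.7 103.2] tooly yaw 87.1 tilt [0.42 0.49] t 28.2 j [ 0.1   0.91 -0.59  1.81  0.79  0.66  0.56]
shift tool mm [-0.3  1.7  1.7]
turn z rad -0.002
[10.85703042 23.36369568 -3.08201704] 12.725382557913594 60.96671998500824
```

```bash
python3 -m creep '-.7 2.3 0 0 0 0 0;0 0 0 0 0 0 0;0 0 0 0 0 .14 0;0 0 0 0 0 .14 0;0 0 0 0 0 .14 0;0 0 0 0 0 .14 0;0 0 0 0 0 .14 0;0 0 0 0 0 .14 0'
python3 -m creep '0 0 0 0 0 .14 0;0 0 0 0 0 .14 0;0 0 0 0 0 .14 0;0 0 0 0 0 .14 0;0 0 0 0 0 .04 0;0 0 0 0 0 0 0;0 0 0 0 0 0 0;0 0 0 0 0 0 0'
python3 - <<'E'
from h import *
go(520.8,82.4,101.5,87.2-80.2)
o=r.get_obs();print(o["ft_force"],o["moment"],o["finger_gap"]*85,o["grip_force"])
E
```

```text
time_s: 29.0
tcp_pos: [0.5196, 0.0803, 0.2581]
eef_rot: [0.001, 0.434, 0.901, 0.003]
ft_force: [0.8, 13.9, 8.8]
finger_gap: 0.148
grip_force: 62.7
time_s: 29.8
tcp_pos: [0.5195, 0.0805, 0.258]
eef_rot: [0.0, 0.678, 0.735, 0.003]
ft_force: [1.4, 12.1, 11.6]
finger_gap: 0.149
grip_force: 64.6
grasp [520.2  81.1 103. ] tooly yaw 4.6 tilt [0.24 0.25] t 29.8 j [-0.1   0.86 -0.21  1.82  0.34  0.49 -0.46]
shift tool mm [1.2 0.7 1.5]
turn z rad -0.042
[ 1.40999476 12.08305875 11.63807325] [2.88633705 0.14251747 0.99055158] 12.662839362731473 64.57688927650452
```

```bash
python3 -m creep '1 0 0 0 0 -.02 0;0 0 0 0 0 0 30;0 0 0 0 0 0 45;0 0 -15 0 0 0 45;0 0 -40 0 0 0 45;0 0 -40 0 0 0 45;0 0 -30 0 0 0 45;0 0 0 0 0 0 45'
python3 - <<'E'
from h import *
d=r.get_image("wrist");s=r.get_image("side")
q=[cv2.resize(x,(400,300),interpolation=3) for x in (d["image"],s["image"][140:290,200:400])]
cv2.imwrite("pics/w11.png",np.hstack(q)[:,:,::-1]);go(520,80,100,7)
E
```

```text
time_s: 30.6
tcp_pos: [0.5191, 0.0793, 0.385]
eef_rot: [0.002, 0.672, 0.74, 0.002]
ft_force: [0.2, -0.6, -0.6]
finger_gap: 0.527
grip_force: 0.0
grasp [518.8  79.1 226.7] tooly yaw 5.5 tilt [0.04 0.  ] t 30.7 j [-0.04  0.67 -0.31  1.7   0.26  0.81 -0.37]
shift tool mm [  0.8   1.2 126.7]
turn z rad -0.026
```

View pics/w11.png

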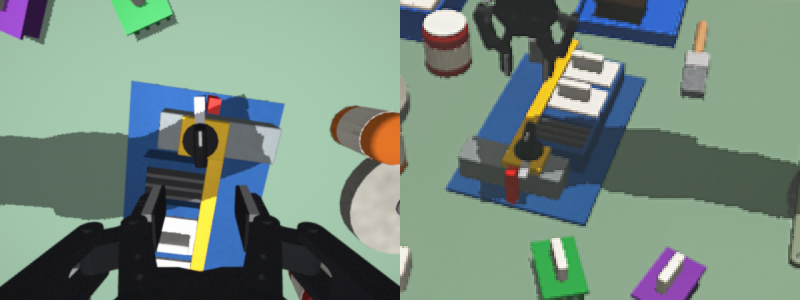

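The keeper is forward over both combs, and the bolt stands before the red catch, aligned with the tool at the locked angle. Handing in.

```bash
python3 -c "
from workcell import r
print(r.job_done())"
```

```text
the job is handed in; nothing more can be done
None
```

I handed the job in at about 31 s: the fouled comb stands upright in the blue tray, both clean combs on the bench (the third was absent) are home in the right-hand and middle bays, and the keeper bar is fully forward with its knob locked.

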